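# Lever open the soak tray's heavy lid

### The arm

A 6-joint arm with a two-finger parallel gripper is mounted at the origin on the work surface. World frame = base frame: x ahead of the robot, y to its left, z up, the work surface at z = 0. Lengths are in m, angles in rad, forces in N, time in s.
With the tool pointing down it reaches from about 0.375 to 0.9 m from the base axis. Payload 3.1 kg.
Tool frame: the origin (TCP) lies midway between the tips of the shut fingers; the grasp point (between the pads) lies 19 mm behind it; z points along the fingers, y is the line along which they close (so a half turn about z gives the same grasp; the last joint's range is limited). The gripper opens to 87 mm and grips with 3 to 60 N. Pads are 19 mm wide; open, the fingers measure 117 mm over their backs; the gripper's body (75 mm by 190 mm) begins 51 mm behind the grasp point.
Start: joints at [1.127, 0.527, 1.433, -0, 1.181, -0.178], TCP at [0.164, 0.603, 0.223] pointing down, gripper open.
Joint ranges: [-3.08, 3.08], [-0.75, 2.2], [0.22, 2.44], [-1.43, 4.57], [0, 2.65], [-2.85, 2.85]. Speed limits (rad/s): [2.79, 2.79, 3.14, 3.14, 3.14, 3.14].

### API

Orientations are given as a rotation vector (axis times angle).
In Python, from workcell import manip, cams gives the robot as it stands.
- The arm moves only by the tool servo_tool, never from a script. Its argument "deltas" is text: rows parted by semicolons, each of 7 numbers parted by spaces: the opening, from 0 (shut) to 1 (fully open), then the shift along the tool's x, y, z in m, then the turn, a rotation vector about the tool's x, y, z in rad. A call has 1 to 10 rows; each row shifts and turns the commanded pose from where the row before left it, along the tool's axes as they then stand; what a row does not reach is not made up. A row lasts 1/12 s, in which the tool goes at most 41.7 mm and 7.16 degrees, less where a joint would pass 70% of its speed; a pose out of reach is approached as far as the arm can. A call with a gripper value outside its range is refused whole. The fingers move at their own pace and stop on an object; the grip force is fixed at half the most. Time passes only in rows, so rows that do not move let the fingers close. It gives the time, the measured TCP pose, the force, the opening and the grip force at its end, in the units of the state.
- manip.get_state(): the state, without advancing time (a new reading comes with each control period).
- cams.grab_frame(name): name is "scene" or "top"; returns the picture (384x512x3 uint8, red, green, blue); there is no depth.
- cams.get_calibration(name): a dict with "intrinsics" (3x3 intrinsics, pixels), "R" (3x3) and "t" (3): a world point X has camera coordinates R X + t. Camera axes: x right, y down, z forward; pixel columns grow to the right and rows downward; lengths in m; the calibration is good to about 2 mm. A picture is of the moment at which its call begins. get_calibration takes no time and is no camera call.
- manip.finish_job(): hands the job in; it is judged then, once.
The state is a dict: "time": time; "joints": joint angles; "dq": joint speeds; "joint_torque": joint torques, N m; "tool_pos": TCP position; "tool_rot": TCP orientation; "force": force on the tool from outside, world axes, zero at the start; "wrist_torque": the same for the moment, N m; "grip_width": finger opening in m; "gripper_force": force on a finger pad.
Only numpy, scipy, OpenCV 4.12 (cv2) and the standard library are available. Lean on these libraries where they do the work, as an engineer would, in place of code of your own. Each camera call takes 0.05 s, during which the arm holds its last target. There are 200 camera calls.

### The job

Open the heavy steel lid of the parts soak tray for the mechanic: with the fingertips, smoothly press the paddle at the long end of the lever all the way down onto its rubber rest, and finish while still holding it down there, so that the lid stays open. Touch only the lever: never the lid or the tray and its stand. Do not lift the lever out of its notches, and leave the filter, mug, bearing and screwdriver standing or lying where they are.

Things in the scene. Friction and masses are not known exactly. Their poses are not given: they have to be found in the camera images.
- tray: Fixed assembly: grey steel tray (135 x 220 mm, 73 high) with a chequer-plate lid, and on a common 70 mm wide foot before it the lever's red fulcrum and rubber rest. Origin: on the bench top (z = 0) below the lever's pin. x points level from the pin to the tray (near wall at x = 115 mm), z up. The lever's long end lies on the -x side.
- lid (a joint): Angle of the steel lid (170 x 220 x 10 mm, 2.9 kg, varying by up to a third) on its hinge along the tray's far edge, rad: 0 shut and level, growing as the near edge rises; about 0.35 with the lever fully down. It falls shut when the lever is let go.
- lid_edge (a point): Middle of the lower near edge of the lid, which overhangs the tray's wall towards the fulcrum; 74 mm above the bench when shut.
- lever: Loose dark steel bar (370 x 30 x 10 mm), its cross pin resting in the fulcrum. Origin on the pin axis, frame parallel to the tray's at rest, when the bar slopes 0.35 rad, long end up. Short end, 105 mm from the pin: an 18 mm round cross bar under the lid's edge. Long end, 265 mm from the pin: the paddle. Pressed fully it slopes 0.22 rad, long end down, on the rubber rest; the lid's weight brings it back up.
- lever_pad (a point): Centre of the paddle's upper face (62 mm along the bar, 50 wide, 10 thick) at the lever's long end: 235 mm from the pin along the bar, 5 mm above the bar's middle plane. 175 mm above the bench at rest, 44 mm with the lever fully down; moves on an arc about the pin. Pressing it down takes 3 to 8 N.
- cradle (a point): Seat of the lever's pin (14 mm in diameter, 84 long, level, along the tray's y): the point on the pin axis midway between the fulcrum's two red cheeks, 90 mm above the bench. Cheeks at y = +-27 mm, 101 mm high, with open V notches. Fixed to the tray.
- rest (a point): Top of the rubber rest, a lying round bar 30 mm in diameter, 50 wide, on a red post under the lever's bar: 152 mm from the pin towards the paddle (tray x = -152 mm), 51 mm above the bench. Fixed to the tray.
- filter: Bystander: a white oil filter can, 70 mm in diameter, 85 high, standing; origin centre of underside.
- mug: Bystander: a white mug, 76 mm in diameter, 85 high, standing; origin centre of underside.
- bearing: Bystander: a steel bearing ring, 72 mm in diameter, 22 high, lying; origin centre of underside.
- driver: Bystander: a screwdriver, 180 mm long, lying; origin under its middle.

How it is judged:
At the end, for the whole second after the job is handed in: Still holding: middle of the paddle's upper face under 54 mm above the bench (44 fully down), lid above 0.31 rad (0.35 fully up), fingers press the lever with over 1 N, the robot touches neither tray, stand nor lid, and the lever's pin is within 10 mm of its seat (z of lever_pad in the frame of tray below 0.054 m and value of joint lid above 0.31 rad and contact force between the fingers and lever above 1 N and contact force between each of the arm, the fingers and tray below 0.5 N and distance between lever and cradle below 0.01 m); the arm keeps its last pose, push and grip.
It fails at once if the robot touches the lid, the tray or its stand with more than 2 N (contact force between any of the arm, the fingers and tray above 2 N).
It fails at once if the lever is lifted: its pin leaves its seat by more than 15 mm, or the paddle rises more than 20 mm above where it rests (distance between lever and cradle above 0.015 m or z of lever_pad in the frame of tray above 0.195 m).
It fails at once if the lid is thrown or dropped: it turns faster than 2 rad/s (velocity of joint lid above 2 rad/s or velocity of joint lid below -2 rad/s).
It fails at once if a bystander is moved by more than 25 mm, or tipped (distance of any of filter, mug, bearing, driver from where it was at the start of the episode above 0.025 m or angle between any of filter, mug, bearing's own z axis and vertical above 0.4 rad).
It also fails if it takes over 29 s, if anything falls off the work surface, if the arm or the gripper's body presses on something with over 40 N, if the wrist force passes 120 N, or if a joint passes its speed limit or range.

## Working session

There is one attempt and no reset: what is moved stays moved. The work goes in short steps, Python scripts to look and compute and a tool call to move; the robot and the scene stay as the last step left them, time stands still between calls to the robot, and variables do not carry over. Pictures are saved under pics/ and viewed, at most 10 in all, crops included, and the job is handed in when it is done.

Besides the shell and the picture viewer there is one more tool, called as a command line: name --argument value ..., lists and objects as JSON in quotes. servo_tool: Moves the arm, as the interface text tells. Its arguments: {"type":"object","properties":{"deltas":{"type":"string"}},"required":["deltas"]}

```bash
mkdir -p pics; python3 - <<'E'
from workcell import manip,cams
import cv2,numpy as np
np.set_printoptions(precision=4,suppress=True)
for n in("scene","top"):
    cv2.imwrite(f"pics/{n}0.png",cv2.resize(cams.grab_frame(n)[...,::-1],(800,600),interpolation=cv2.INTER_CUBIC))
    c=cams.get_calibration(n);print(n,c["intrinsics"],c["R"],c["t"])
print(manip.get_state())
E
```

```text
scene [[466.4221   0.     256.656 ]
 [  0.     466.4221 194.8449]
 [  0.       0.       1.    ]] [[-0.1264  0.992   0.0063]
 [ 0.6544  0.0882 -0.751 ]
 [-0.7455 -0.0908 -0.6603]] [ 0.0268 -0.303   1.6951]
top [[413.3813   0.     248.0198]
 [  0.     413.3813 194.5584]
 [  0.       0.       1.    ]] [[-0.0199 -0.9998  0.0054]
 [-0.9817  0.0185 -0.1893]
 [ 0.1892 -0.009  -0.9819]] [0.0538 0.6082 1.0661]
{'time': 0.1, 'joints': array([ 1.1275,  0.5284,  1.4338, -0.    ,  1.1814, -0.1784]), 'dq': array([-0.0014, -0.0026, -0.0013,  0.0018, -0.0035, -0.0007]), 'joint_torque': array([ -0.0003, -44.0982, -17.715 ,   0.0635,   0.0534,  -0.    ]), 'tool_pos': array([0.1633, 0.6026, 0.2217]), 'tool_rot': array([-0.4147, -3.1135,  0.0029]), 'force': array([ 0.5159, -0.1919, -0.23  ]), 'wrist_torque': array([-0.0123,  0.0598, -0.0542]), 'gripper_force': 0.0, 'grip_width': 0.0871035537776466}
```

View pics/scene0.png

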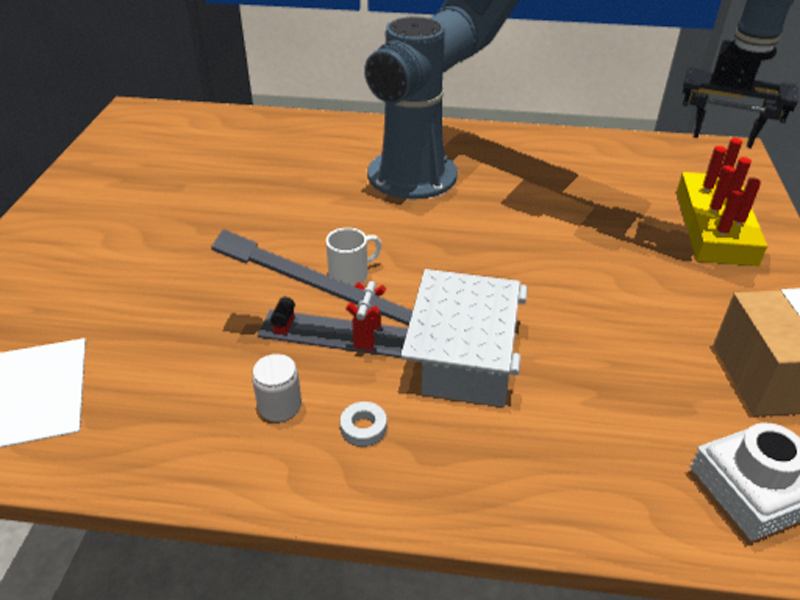

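View pics/top0.png

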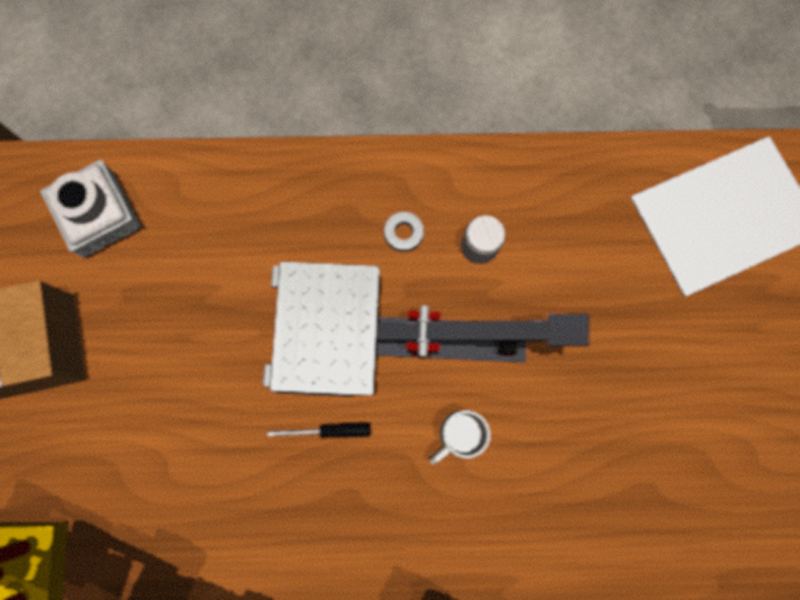

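The scene view shows the paddle at about (234,247), the long end, with the mug and filter on either side of the lever. The top view shows the paddle centre at (569,330), pin centre at (423,331), filter (485,237) and mug (466,433).

```bash
cat > h.py <<'E'
from workcell import manip,cams
import cv2,numpy as np
np.set_printoptions(precision=4,suppress=True)
def ray(n,u,v):
    c=cams.get_calibration(n);R=np.array(c["R"]);t=np.array(c["t"])
    d=R.T@np.linalg.inv(c["intrinsics"])@[u*.64,v*.64,1];return -R.T@t,d
def atz(n,u,v,z):
    o,d=ray(n,u,v);return o+d*(z-o[2])/d[2]
E
python3 - <<'E'
from h import *
A=atz("top",569,330,.175);P=atz("top",423,331,.09)
print("pad",A,"scene",atz("scene",236,247,.175),"pin",P,"scene",atz("scene",368,301,.097),"dist",np.linalg.norm((A-P)[:2]))
print("pin ends",atz("top",424,307,.097),atz("top",423,355,.097))
for n,u,v,z in(("filter",485,233,.085),("mug",466,433,.085)):print(n,atz("top",u,v,z))
print("lid corners",[atz("top",*p,.084) for p in((379,266),(375,394))])
from scipy.spatial.transform import Rotation as Ro
print(Ro.from_rotvec(manip.get_state()["tool_rot"]).as_matrix())
E
```

```text
pad [ 0.5403 -0.2366  0.175 ] scene [ 0.5515 -0.2293  0.175 ] pin [ 0.5557 -0.0162  0.09  ] scene [ 0.567  -0.0106  0.097 ] dist 0.22090775337371854
pin ends [ 0.5953 -0.0186  0.097 ] [ 0.5146 -0.0145  0.097 ]
filter [ 0.7262 -0.1293  0.085 ]
mug [ 0.3866 -0.0817  0.085 ]
lid corners [array([0.6708, 0.0556, 0.084 ]), array([0.4528, 0.066 , 0.084 ])]
[[-0.9651  0.2617 -0.0008]
 [ 0.2617  0.9651 -0.0018]
 [ 0.0003 -0.0019 -1.    ]]
```

servo_tool --deltas "0.5 0 0 -0.02 0 0 0;0 0 0 -0.02 0 0 0;0 0 0 -0.02 0 0 0;0 -0.024 -0.016 0 0 0 0;0 -0.024 -0.016 0 0 0 0;0 -0.024 -0.016 0 0 0 0;0 -0.024 -0.016 0 0 0 0;0 -0.024 -0.016 0 0 0 0;0 -0.024 -0.016 0 0 0 0;0 -0.024 -0.016 0 0 0 0"

```text
time: 0.93
tool_pos: [0.2968, 0.4498, 0.2822]
tool_rot: [-0.414, -3.114, 0.001]
force: [0.4, -0.2, -0.1]
grip_width: 0.0283
gripper_force: 0.0
```

servo_tool --deltas "0 -0.024 -0.016 0 0 0 0;0 -0.024 -0.016 0 0 0 0;0 -0.024 -0.016 0 0 0 0;0 -0.024 -0.016 0 0 0 0;0 -0.024 -0.016 0 0 0 0;0 -0.024 -0.016 0 0 0 0;0 -0.024 -0.016 0 0 0 0;0 -0.015 -0.027 0 0 0 0;0 -0.015 -0.027 0 0 0 0;0 -0.015 -0.027 0 0 0 0"

```text
time: 1.77
tool_pos: [0.4514, 0.2077, 0.2821]
tool_rot: [-0.414, -3.113, 0.001]
force: [0.7, -0.3, -0.9]
grip_width: 0.0006
gripper_force: 0.0
```

servo_tool --deltas "0 -0.015 -0.027 0 0 0 0;0 -0.015 -0.027 0 0 0 0;0 -0.015 -0.027 0 0 0 0;0 -0.015 -0.027 0 0 0 0;0 -0.015 -0.027 0 0 0 0;0 -0.015 -0.027 0 0 0 0;0 -0.015 -0.027 0 0 0 0;0 0 0 0 0 0 0"

```text
time: 2.43
tool_pos: [0.5051, -0.0058, 0.2824]
tool_rot: [0.422, 3.111, -0.004]
force: [0.5, -0.6, 0.6]
grip_width: 0.0005
gripper_force: 0.0
```

servo_tool --deltas "0 -0.012 -0.026 0 0 0 0;0 -0.012 -0.026 0 0 0 0;0 -0.012 -0.026 0 0 0 0;0 -0.012 -0.026 0 0 0 0;0 -0.012 -0.026 0.015 0 0 0;0 -0.013 -0.027 0.015 0 0 0;0 -0.013 -0.027 0.015 0 0 0;0 -0.013 -0.027 0.015 0 0 0;0 0 0 0 0 0 0;0 0 0 0 0 0 0"

```text
time: 3.27
tool_pos: [0.5429, -0.2308, 0.2208]
tool_rot: [-0.418, -3.111, -0.003]
force: [-1.3, 0.3, 0.1]
grip_width: 0.0005
gripper_force: 0.0
```

```bash
python3 - <<'E'
from h import *
p=np.array(manip.get_state()["tool_pos"]);print(p)
ims=[]
for n,(x,y,w,h) in(("scene",(110,90,128,140)),("top",(300,150,128,140))):
    im=cams.grab_frame(n)[...,::-1].copy()
    c=cams.get_calibration(n)
    uv=cv2.projectPoints(np.array([p,[.545,-.235,.175]]),cv2.Rodrigues(np.array(c["R"]))[0],np.array(c["t"]),np.array(c["intrinsics"]),None)[0].reshape(-1,2)
    print(n,uv,(uv-[x,y])*3)
    im=cv2.resize(im[y:y+h,x:x+w],None,fx=3,fy=3,interpolation=cv2.INTER_CUBIC)
    for q,col in zip((uv-[x,y])*3,((0,255,0),(0,0,255))):
        cv2.circle(im,tuple(int(a) for a in q),3,col,-1)
    ims.append(im)
cv2.imwrite("pics/c1.png",np.hstack(ims))
E
```

```text
[ 0.5429 -0.2308  0.2208]
scene [[148.8613 141.249 ]
 [149.6466 156.3827]] [[116.5838 153.747 ]
 [118.9399 199.1482]]
top [[367.1789 207.1552]
 [363.3778 209.2987]] [[201.5367 171.4657]
 [190.1333 177.896 ]]
```

View pics/c1.png

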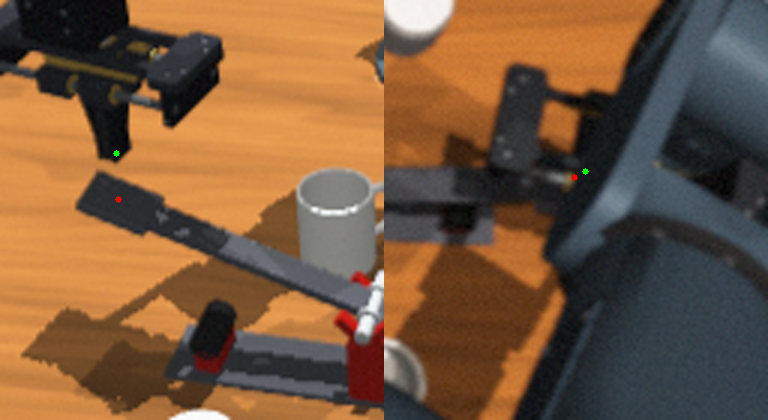

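The left crop shows the paddle centre at about (121,203), 4 px from the predicted (119,199), with the fingertip at (113,158) right above it. So the estimate holds to within a few mm, and I'll start pressing.

servo_tool --deltas "0 -0.001 -0.001 0.008 0 0 0;0 -0.001 -0.001 0.007 0 0 0;0 -0.001 -0.001 0.006 0 0 0;0 -0.001 0 0.005 0 0 0;0 0 0 0.004 0 0 0;0 0 0 0.004 0 0 0;0 0 0 0.004 0 0 0;0 0 0 0.004 0 0 0;0 0 0 0.004 0 0 0;0 0 0 0.004 0 0 0"

```text
time: 4.2
tool_pos: [0.5472, -0.2354, 0.1734]
tool_rot: [0.414, 3.113, -0.004]
force: [-1.9, -2.1, 7.8]
grip_width: 0.0005
gripper_force: 3.3
```

servo_tool --deltas "0 0 -0.001 0.005 0 0 0;0 0 -0.002 0.005 0 0 0;0 -0.001 -0.002 0.005 0 0 0;0 0 -0.001 0.005 0 0 0;0 0 -0.001 0.005 0 0 0;0 -0.001 -0.001 0.005 0 0 0;0 0 -0.001 0.005 0 0 0;0 0 -0.001 0.005 0 0 0;0 -0.001 -0.001 0.005 0 0 0;0 0 -0.001 0.005 0 0 0"

```text
time: 5.03
tool_pos: [0.5472, -0.2476, 0.1238]
tool_rot: [0.414, 3.112, -0.003]
force: [-1.7, 0.5, 7.8]
grip_width: 0.0007
gripper_force: 3.7
```

servo_tool --deltas "0 0 -0.001 0.005 0 0 0;0 0 -0.001 0.005 0 0 0;0 0 -0.001 0.005 0 0 0;0 0 0 0.005 0 0 0;0 0 0 0.005 0 0 0;0 0 0 0.005 0 0 0;0 0 0 0.005 0 0 0;0 0 0 0.005 0 0 0;0 0 0.001 0.005 0 0 0;0 0 0.001 0.005 0 0 0"

```text
time: 5.87
tool_pos: [0.5472, -0.2493, 0.074]
tool_rot: [0.413, 3.111, -0.005]
force: [-2.0, -3.6, 7.6]
grip_width: 0.0004
gripper_force: 4.1
```

servo_tool --deltas "0 0 0.001 0.004 0 0 0;0 0 0.001 0.004 0 0 0;0 0 0 0.004 0 0 0;0 0 0.001 0.003 0 0 0;0 0 0 0.003 0 0 0;0 0 0 0.003 0 0 0;0 0 0 0.002 0 0 0;0 0 0 0 0 0 0"

```text
time: 6.53
tool_pos: [0.5477, -0.2466, 0.0505]
tool_rot: [0.414, 3.112, -0.004]
force: [-1.5, -2.9, 5.0]
grip_width: 0.0005
gripper_force: 2.7
```

servo_tool --deltas "0 0 0 0.002 0 0 0;0 0 0 0.001 0 0 0;0 0 0 0 0 0 0"

```text
time: 6.78
tool_pos: [0.5477, -0.2461, 0.0476]
tool_rot: [0.414, 3.112, -0.003]
force: [-0.4, -2.2, 5.4]
grip_width: 0.0005
gripper_force: 3.1
```

Not on the rest yet, so I'll creep down until the force rises.

servo_tool --deltas "0 0 0 0.001 0 0 0;0 0 0 0.001 0 0 0;0 0 0 0 0 0 0"

```text
time: 7.03
tool_pos: [0.5476, -0.2457, 0.0457]
tool_rot: [0.414, 3.112, -0.003]
force: [-1.4, -1.4, 6.5]
grip_width: 0.0003
gripper_force: 3.2
```

servo_tool --deltas "0 0 0 0.001 0 0 0;0 0 0 0 0 0 0"

```text
time: 7.2
tool_pos: [0.5477, -0.2457, 0.0453]
tool_rot: [0.414, 3.112, -0.003]
force: [-1.0, -0.9, 10.3]
grip_width: 0.0007
gripper_force: 4.9
```

servo_tool --deltas "0 0 0 0.001 0 0 0;0 0 0 0 0 0 0;0 0 0 0 0 0 0"

```text
time: 7.45
tool_pos: [0.5477, -0.2457, 0.0451]
tool_rot: [0.414, 3.112, -0.003]
force: [-3.3, 1.8, 14.8]
grip_width: 0.0002
gripper_force: 7.1
```

```bash
python3 - <<'E'
from h import *
im=cams.grab_frame("scene")[90:260,110:360,::-1]
cv2.imwrite("pics/c2.png",cv2.resize(im,None,fx=3,fy=3,interpolation=cv2.INTER_CUBIC))
s=manip.get_state();print(s["tool_pos"],s["force"])
E
```

```text
[ 0.5477 -0.2457  0.0451] [-2.8555  0.1627 15.3183]
```

View pics/c2.png

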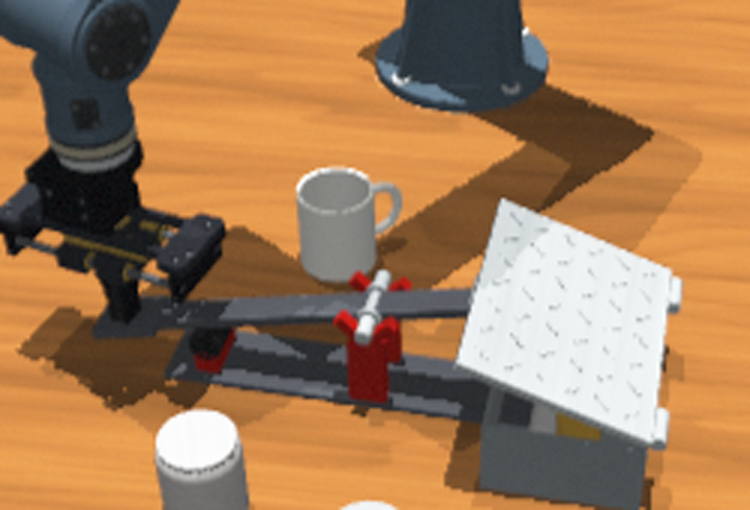

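The picture shows the lid open and the lever bar lying on the rubber rest at (210,335). The pin is seated at (373,305), and the fingertip is on the paddle at (123,318). I'm handing in now.

```bash
python3 -c "
from workcell import manip
print(manip.finish_job())"
```

```text
the job is handed in; nothing more can be done
None
```

The job is handed in with the lever pressed onto its rubber rest under about 15 N of fingertip force, the lid open and the pin seated; the simulator returned no verdict.

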